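Check the balance springs of a scanner lid

TASK

The springs in this scanner's feeder lid have just been renewed, so try them: raise the lid (take it by the lip at the front) past its balance point and up to its stop, and take the gripper off it so that it stands there on its springs alone. Then bring it back down to just below the balance point (a few degrees, ten at most), where it would sink if let go, and finish while still holding it there, motionless, so that the spring screws can be set. Do not let the lid slam shut, and leave the things on the bench around it where they are.

Things in the scene. Friction and masses are not known exactly. Their poses are not given: they have to be found in the camera images.
- scanner: A4 flatbed scanner, warm grey plastic, fast on the bench: base 270 mm deep (own x), 430 mm wide (y), top 56 mm up. Origin: centre of its underside. Own x points from the front (lip, control strip, robot side) to the back; front face at x = -135 mm. The lid (1.6 kg) is hinged along y at x = +130 mm, 66 mm up; on it a feeder at the left (y 95 to 210 mm, top 122 mm up when shut) and a tray rising to the right (137 mm).
- lid: the feeder lid, hinged at the back. Origin 150 mm in front of the hinge line, level with it when shut; own x points to the hinge, y along it, z out of its top. Tilt: 0 shut, 1.15 rad at its stop. Balance at 0.85 (49 degrees): below, it sinks shut (2.5 N at the lip lifts it from shut); above, springs raise it to the stop in about a second and keep it there (2 N at the lip draws it back). Almost no friction.
- lid_lip (a point): middle of the front edge of the lid's grip lip, a flat tongue in the lid's plane midway along its front: 90 mm wide, 12 mm thick, 38 mm proud of the lid, 35 mm of the base, clear above and below. Shut, it is level, its underside 61 mm above the bench; it swings 300 mm about the hinge: 292 mm up at balance, 341 mm at the stop. The lid behind is 8 mm higher. x points to the hinge, y along the lip.
- tape: bystander: roll of brown parcel tape lying flat, 92 mm across, 25 mm high, off the scanner's right front corner; origin at the centre of its underside
- burner: bystander: brass oil-lamp burner, 60 mm across, 56 mm high, in front of the scanner's right half; origin at the centre of its underside
- bottle: bystander: upright clear bottle, 64 mm across, 170 mm high, in front of the scanner's left half; origin at the centre of its underside

How it is judged:
By the outcome, as a careful person would: the job done as asked, in the order asked, and still so for the second after the job is handed in, while the arm keeps its last pose, push and grip.
It also fails if it takes over 51 s, if anything falls off the work surface, if the arm or the gripper's body presses on something with over 40 N, if the wrist force passes 120 N, or if a joint passes its speed limit or range.

ROBOT

A 6-joint arm with a two-finger parallel gripper is mounted at the origin on the work surface. World frame = base frame: x ahead of the robot, y to its left, z up, the work surface at z = 0. Lengths are in m, angles in rad, forces in N, time in s.
With the tool pointing down it reaches from about 0.35 to 0.775 m from the base axis. Payload 7.3 kg.
Tool frame: the origin (TCP) lies at the centre of the arm's flange, where the gripper is bolted on; the fingertips stand 178 mm ahead of it and the grasp point (between the pads) lies 159 mm ahead of it; z points along the fingers, y is the line along which they close (so a half turn about z gives the same grasp; the last joint's range is limited). The gripper opens to 92 mm and grips with 3 to 60 N. Pads are 19 mm wide; open, the fingers measure 130 mm over their backs; the gripper's body (75 mm by 190 mm) begins 47 mm behind the grasp point.
Start: joints at [1.026, 0.342, 1.524, -0, 1.275, -0.146], TCP at [0.204, 0.484, 0.405] pointing down, gripper open.
Joint ranges: [-2.53, 2.53], [-0.77, 2.02], [0.04, 2.7], [-1, 4.14], [0.28, 2.66], [-3.11, 3.11]. Speed limits (rad/s): [2.57, 2.57, 3.14, 3.14, 3.14, 3.14].

INTERFACE

Orientations are given as [roll, pitch, yaw] about the fixed x, y, z axes, in that order (R = Rz(yaw) Ry(pitch) Rx(roll)).
In Python, from cell import telemetry, vision, ticket gives the robot as it stands.
- The arm moves only by the shell command python3 -m crank 'ROWS' [FORCE]. ROWS is JSON, a list of rows, each a list of 5 numbers: the gripper command: -1 is shut, 1 is fully open, values between are in proportion, then the shift along the tool's x, y, z in mm, then the turn about the tool's z in rad. In form: [[fingers, dx, dy, dz, roll], ...]. A call has 1 to 12 rows; each row is the pose to reach, as a shift and turn from the pose commanded when the call began, along the tool's axes at that moment; what a row does not reach only later rows make up. A row lasts 1/12 s, in which the tool goes at most 41.7 mm and 7.16 degrees, less where a joint would pass 70% of its speed; a pose out of reach is approached as far as the arm can. A call with a gripper value outside its range is refused whole. The fingers move at their own pace and stop on an object; FORCE is the grip in N (left out, the last holds). Time passes only in rows, so rows that repeat a pose let the fingers close. It gives the time, the measured TCP pose, the force, the opening and the grip force at its end, in the units of the state.
- telemetry.observe(): the state, without advancing time (a new reading comes with each control period).
- vision.read_camera(name): name is "scene" or "top" or "wrist"; returns (picture, depth): 400x640x3 uint8, red, green, blue; 400x640 float32, m along the optical axis (not along the pixel's ray), 0 where there is no reading.
- vision.get_calibration(name): a dict with "camera_matrix" (3x3 intrinsics, pixels), "rvec" (rotation vector, rad) and "tvec" (3), from world to camera coordinates, as OpenCV has them. Camera axes: x right, y down, z forward; pixel columns grow to the right and rows downward; lengths in m; the calibration is good to about 2 mm. A picture is of the moment at which its call begins: read the wrist's pose just before it. get_calibration takes no time and is no camera call; for the wrist camera it gives the pose at the moment of the call.
- ticket.hand_in(): hands the job in; it is judged then, once.
The state is a dict: "time": time; "qpos": joint angles; "qvel": joint speeds; "joint_efforts": joint torques, N m; "tool_pos": TCP position; "tool_rot": TCP orientation; "contact_force": force on the tool from outside, world axes, zero at the start; "torque": the same for the moment, N m; "opening": finger opening in m; "grip_force": force on a finger pad.
Only numpy, scipy, OpenCV 4.12 (cv2) and the standard library are available. Lean on these libraries where they do the work, as an engineer would, in place of code of your own. Each camera call takes 0.05 s, during which the arm holds its last target. There are 200 camera calls.

## Working session

There is one attempt and no reset: what is moved stays moved. The work goes in short steps, Python scripts to look and compute and a shell command to move; the robot and the scene stay as the last step left them, time stands still between calls to the robot, and variables do not carry over. Pictures are saved under pics/ and viewed, at most 10 in all, crops included, and the job is handed in when it is done.

```bash
mkdir -p pics
python3 - <<'E'
from cell import telemetry, vision
import cv2,numpy as np
s=telemetry.observe();print({k:np.round(v,3).tolist() for k,v in s.items()})
for n in ["scene","top"]:
    p,d=vision.read_camera(n);cv2.imwrite(f"pics/{n}0.png",p[:,:,::-1]);np.savez(f"pics/{n}0.npz",p=p,d=d)
    c=vision.get_calibration(n);print(n,{k:np.round(v,3).tolist() for k,v in c.items()})
E
```

```text
{'time': 0.0, 'qpos': [1.026, 0.343, 1.525, 0.0, 1.275, -0.146], 'qvel': [0.0, -0.0, -0.001, -0.0, 0.001, 0.0], 'joint_efforts': [0.001, -43.124, -24.422, 0.072, 0.056, -0.0], 'tool_pos': [0.204, 0.484, 0.404], 'tool_rot': [-3.14, -0.0, 2.743], 'contact_force': [-0.047, 0.098, 0.82], 'torque': [-0.005, -0.049, 0.08], 'grip_force': 0.0, 'opening': 0.092}
scene {'camera_matrix': [[429.114, 0.0, 334.794], [0.0, 429.114, 204.297], [0.0, 0.0, 1.0]], 'rvec': [1.312, 2.205, -0.941], 'tvec': [0.283, -0.282, 1.258]}
top {'camera_matrix': [[439.649, 0.0, 318.294], [0.0, 439.649, 194.373], [0.0, 0.0, 1.0]], 'rvec': [2.197, -2.177, 0.05], 'tvec': [-0.038, 0.531, 1.126]}
```

View pics/top0.png

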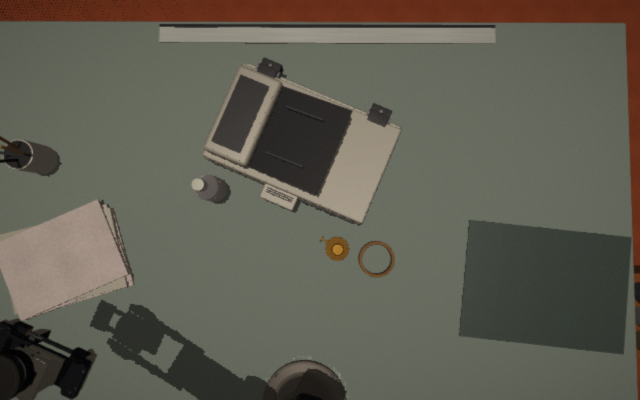

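View pics/scene0.png

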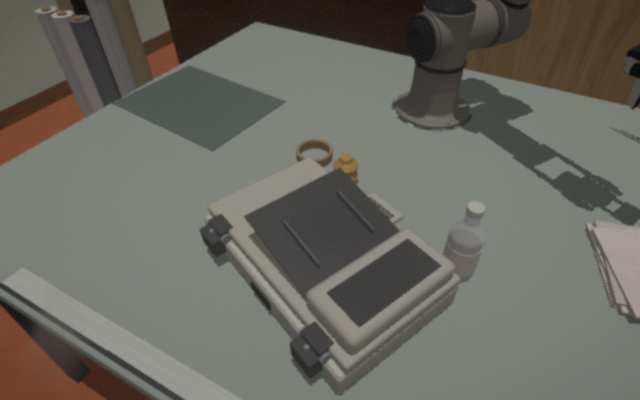

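The top view shows the lip at about (280,196), with the scanner turned about 25°. The bottle is at (210,188), the burner at (337,249) and the tape at (377,259). The tool always points down, so I will pinch the lip across its 90 mm width.

```bash
cat > h.py <<'E'
import numpy as np,cv2
from cell import telemetry,vision
from scipy.spatial.transform import Rotation as Ro
def RT(c): return cv2.Rodrigues(np.array(c["rvec"],float))[0],np.array(c["tvec"],float).ravel()
def cloud(d,c):
    K=np.array(c["camera_matrix"]);R,t=RT(c);v,u=np.mgrid[:d.shape[0],:d.shape[1]]
    P=np.stack([(u-K[0,2])/K[0,0]*d,(v-K[1,2])/K[1,1]*d,d],-1)
    return (P-t)@R
def plane(uv,z,c):
    K=np.array(c["camera_matrix"]);R,t=RT(c);o=-R.T@t
    r=np.c_[(np.atleast_2d(uv)-[K[0,2],K[1,2]])/[K[0,0],K[1,1]],np.ones(len(np.atleast_2d(uv)))]@R
    return o+r*((z-o[2])/r[:,2])[:,None]
def totool(dw):
    s=telemetry.observe();return Ro.from_euler("xyz",s["tool_rot"]).inv().apply(dw)*1000
E
python3 - <<'E'
from h import *
c=vision.get_calibration("top");f=np.load("pics/top0.npz");P=cloud(f["d"],c)
print("table",np.median(P[300:320,250:300,2]))
for u,v in [(280,196),(210,188),(337,249),(260,150),(350,190),(240,110)]: print(u,v,P[v,u].round(3))
z=P[...,2];m=(z>0.04)&(z<.16);m[:,:200]=0;m[:, 410:]=0;m[:50]=0;m[215:,330:]=0
m[175:,:230]=0
n,l,st,ce=cv2.connectedComponentsWithStats(m.astype(np.uint8));print(st)
# lip pixels
w=P[170:215,250:310]; print((w[::3,::3,2]*1000).round().astype(int))
E
```

```text
table 0.00027484299545158094
280 196 [0.523 0.061 0.076]
210 188 [0.538 0.221 0.125]
337 249 [ 0.394 -0.081  0.058]
260 150 [0.632 0.108 0.102]
350 190 [ 0.539 -0.111  0.082]
240 110 [0.725 0.154 0.121]
[[     0      0    640    400 235945]
 [   203     58    198    157  19364]
 [   202    174      9      1      9]
 [   329    244      1      2      2]
 [   327    247      2      1      2]
 [   327    249      3      3      4]
 [   328    252      2      3      3]
 [   277    379     53     21    671]]
[[ 83  83  81 105 105 106 111 112 112 111 112 119 119 119 122 124 121 124
  127 129]
 [ 84  79  81  79  78 111 111 112 115 114 115 117 116 122 121 126 126 127
  126 127]
 [ 77  79  78  78  78  82  84  81 114 119 121 120 121 121 123 121 124 128
  127 132]
 [ -1  50  56  80  84  81  83  78  79  80 115 117 119 121 122 124 128 125
  132 134]
 [ -1   2  -2   2  55  79  80  79  80  81  81  78 122 123 126 128 130 129
  130 132]
 [ -1   2  -1  -1   1  75  74  78  77  81  80  78  83  84  80 127 127 130
  133 131]
 [  0   3   2  -2   0  72  71  76  77  75  77  82  78  80  84  80  80 129
  131 133]
 [  1  -2  -1  -3  73  74  72  78  72  73  73  73  75  78  80  83  80  79
   81  80]
 [ -1   2   1   1  73  69  73  73  74  74  72  75  73  74  75  79  76  81
   83  82]
 [  1  -3  -1   1  72  72  76  70  74  73  76  72  75  73  71  73  59  81
   81  80]
 [  1   0   3   1   0   5  73  74  73  71  70  73  73  69  74  71   1  42
   53  79]
 [  1  -4  -2  -2   1   0   2   3  74  73  73  72  71  72  71  71  -2   0
   41  45]
 [ -2  -5   4   2   1   0  -1   0   1   2   0  75  76  72  73   0  -2   2
   -1  -1]
 [  0   4   1   1   1  -1   3  -2  -1   4   2  -3  -2  70  74  -3   2   2
    1  -2]
 [  1   2   1  -3   1   2  -2  -2  -1   1  -4   0  -1   2  -2  -2   2  -1
   -6   2]]
```

Run:
```python
from h import *
c=vision.get_calibration("top");f=np.load("pics/top0.npz");P=cloud(f["d"],c);z=P[...,2]
# front edge of lid: lowest pixel with z>0.072 in each column
E=[]
for u in list(range(232,258))+list(range(304,355)):
    v=np.where(z[120:225,u]>0.076)[0]
    if len(v): E.append((u,120+v.max()+.5))
W=plane(E,0.081,c)[:,:2]
for _ in range(4):
    vx,vy,x0,y0=cv2.fitLine(W.astype(np.float32),cv2.DIST_HUBER,0,.01,.01).ravel()
    r=(W-[x0,y0])@[-vy,vx];W=W[abs(r)<.004]
ey=np.array([vx,vy])*np.sign(vy);ex=np.array([ey[1],-ey[0]]);yaw=np.arctan2(ex[1],ex[0])
print("yaw",yaw,len(W),np.std(r))
Q=P[...,:2]-[x0,y0];X=Q@ex;Y=Q@ey
lip=(X<-.004)&(X>-.06)&(z>.06)&(z<.085)&(abs(P[...,1]-.06)<.09)
l=np.array([[u,v] for v,u in zip(*np.where(lip))],float)
lw=plane(l,.073,c)[:,:2]-[x0,y0];lx=lw@ex;ly=lw@ey
print("lip n",len(l),"x",lx.min(),lx.max(),"y",ly.min(),ly.max())
cy=(np.percentile(ly,1)+np.percentile(ly,99))/2
fr=np.array([x0,y0])+ex*-.038+ey*cy;print("lip front",fr,"centre",cy,"r",np.hypot(*fr))
# tray/feeder fronts in frame (x from lid front, y from lip centre)
for a in range(-100,101,20):
    s=(abs(Y-cy-a/1000)<.01)&(z>.1)&(X>-.02)&(X<.1)
    print(a,"x front",np.round(np.percentile(X[s],2)*1000) if s.any() else None,"z",np.round(np.median(z[s])*1000))
for n,(u,v,h) in dict(bottle=(210,188,.17),burner=(337,249,.056),tape=(377,259,.025)).items():
    q=(plane([u,v],h,c)[0,:2]-[x0,y0]);print(n,"x",q@ex,"y",q@ey-cy)
s=telemetry.observe();g=fr+ex*.010
print("target",g,"tool shift mm",totool([g[0]-s["tool_pos"][0],g[1]-s["tool_pos"][1],0]),"tool yaw",s["tool_rot"][2],Ro.from_euler("xyz",s["tool_rot"]).as_matrix().round(2).tolist())
```

```text
yaw -0.39426133 70 0.000800601670355123
lip n 497 x -0.03789502848625149 -0.004223830306710277 y 0.012700520178614762 0.10234544322251532
lip front [0.50364252 0.07177852] centre 0.057521342897149545 r 0.5087316975022168
-100 x front None z nan
-80 x front 21.0 z 137.0
-60 x front 21.0 z 133.0
-40 x front 21.0 z 128.0
-20 x front 21.0 z 124.0
0 x front 21.0 z 120.0
20 x front 21.0 z 115.0
40 x front 21.0 z 111.0
60 x front 21.0 z 106.0
80 x front 22.0 z 102.0
100 x front 17.0 z 119.0
bottle x -0.0622584928627332 y 0.13872950898554182
burner x -0.08106996091936826 y -0.18349479398379662
tape x -0.0658172586881814 y -0.28874266239715596
target [0.51287532 0.06793725] tool shift mm [-4.46293658e+02 -2.63135171e+02  2.74500272e-01] tool yaw 2.7428192361985317 [[-0.92, 0.39, -0.0], [0.39, 0.92, -0.0], [0.0, -0.0, -1.0]]
  return _methods._mean(a, axis=axis, dtype=dtype,
  ret = ret.dtype.type(ret / rcount)
```

```bash
python3 -m crank '[[1,-30,-18,0,0],[1,-64,-38,0,0],[1,-98,-58,0,0],[1,-132,-78,0,0],[1,-166,-98,0,0],[1,-200,-118,0,0],[1,-234,-138,0,0],[1,-268,-158,0,0],[1,-302,-178,0,0],[1,-336,-198,0,0],[1,-370,-218,0,0],[1,-400,-236,0,0]]' 25
python3 -m crank '[[1,-25,-15,0,0],[1,-40,-23,20,0],[1,-46,-27,45,0],[1,-46,-27,60,0],[1,-46,-27,60,0],[1,-46,-27,60,0]]'
python3 - <<'E'
from h import *
s=telemetry.observe();print({k:np.round(s[k],4).tolist() for k in("time","tool_pos","tool_rot","qpos","contact_force")})
c=vision.get_calibration("wrist");p,d=vision.read_camera("wrist");cv2.imwrite("pics/w1.png",p[:,:,::-1]);np.savez("pics/w1.npz",p=p,d=d)
R,t=RT(c);print("cam",(-R.T@t).round(3),R.round(2).tolist())
E
```

```text
time: 1.1
tool_pos: [0.4818, 0.1088, 0.4045]
tool_rot: [-3.141, -0.0, 2.742]
contact_force: [1.6, 0.4, -0.9]
opening: 0.0914
grip_force: 0.0
time: 1.6
tool_pos: [0.5126, 0.0682, 0.3441]
tool_rot: [-3.141, -0.002, 2.742]
contact_force: [-0.1, 0.3, 0.7]
opening: 0.0919
grip_force: 0.0
{'time': 1.6, 'tool_pos': [0.5126, 0.0682, 0.3441], 'tool_rot': [-3.1409, -0.0022, 2.7425], 'qpos': [-0.0161, 0.3861, 1.6367, 0.0002, 1.1211, -1.1878], 'contact_force': [-0.1218, 0.3077, 0.676]}
cam [0.447 0.095 0.325] [[0.39, 0.92, -0.0], [0.89, -0.38, 0.26], [0.24, -0.1, -0.96]]
```

View pics/w1.png

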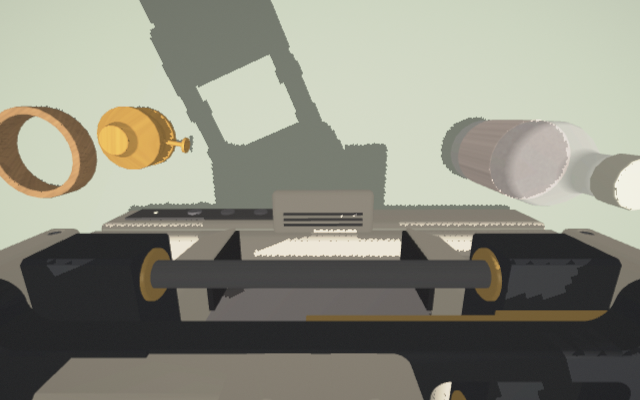

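The wrist view shows the lip at columns 275–373, rows 192–230, between the fingers (inner faces about 240 and 402).

Run:
```python
from h import *
f=np.load("pics/w1.npz");c=vision.get_calibration("wrist");s=telemetry.observe();R=Ro.from_euler("xyz",s["tool_rot"])
print("tool->px", end=" ")
P=cloud(f["d"],c);z=P[...,2]
m=((z>.06)&(z<.085)).astype(np.uint8)
E=[[],[]]
for v in range(194,206):
    u=np.where(m[v,262:386])[0]+262
    g=f["p"][v].astype(float).sum(1); dg=np.diff(g)
    a=260+np.argmax(abs(dg[260:290]));b=360+np.argmax(abs(dg[360:390]))
    E[0].append((a+.5,v));E[1].append((b+.5,v)); print(v,u.min(),u.max(),a,b)
T=[R.inv().apply(plane(e,.073,c)-s["tool_pos"])*1000 for e in E]
for t in T: print(t.mean(0).round(1),"slope",np.polyfit(t[:,0],t[:,1],1)[0].round(3))
print("centre y",(T[0][:,1].mean()+T[1][:,1].mean())/2)
e=plane([(u,192) for u in range(278,370)],.073,c);t=R.inv().apply(e-s["tool_pos"])*1000
FE=[]
for u in range(280,370,3):
    g=f["p"][:,u].astype(float).sum(1);FE.append((u,180+np.argmax(abs(np.diff(g[180:205])))+.5))
t=R.inv().apply(plane(FE,.073,c)-s["tool_pos"])*1000
print("front x",np.median(t[:,0]),"slope",np.polyfit(t[:,1],t[:,0],1)[0])
```

```text
tool->px 194 273 373 272 383
195 272 373 272 384
196 272 373 272 383
197 272 373 272 383
198 272 373 272 383
199 272 373 272 383
200 272 373 272 384
201 272 373 272 384
202 272 373 272 383
203 273 373 272 383
204 273 373 272 383
205 273 373 272 386
[  0.9 -42.4 272.2] slope 0.044
[  0.7  55.4 272.2] slope -0.15
centre y 6.493564375516012
front x 8.934836816929616 slope 0.0036117139825198228
```

```bash
python3 -m crank '[[1,0,0.5,30,0],[1,0,1,60,0],[1,0,1,78,0],[1,0,1,78,0],[1,0,1,78,0]]'
python3 - <<'E'
from h import *
c=vision.get_calibration("wrist");p,d=vision.read_camera("wrist");np.savez("pics/w2.npz",p=p,d=d)
cv2.imwrite("pics/w2.png",cv2.resize(p[120:330,180:470,::-1],None,fx=2.7,fy=2.7,interpolation=cv2.INTER_CUBIC))
E
```

```text
time: 2.07
tool_pos: [0.5134, 0.0696, 0.2676]
tool_rot: [3.141, 0.001, 2.744]
contact_force: [-0.9, 0.1, 0.5]
opening: 0.0917
grip_force: 0.0
```

View pics/w2.png

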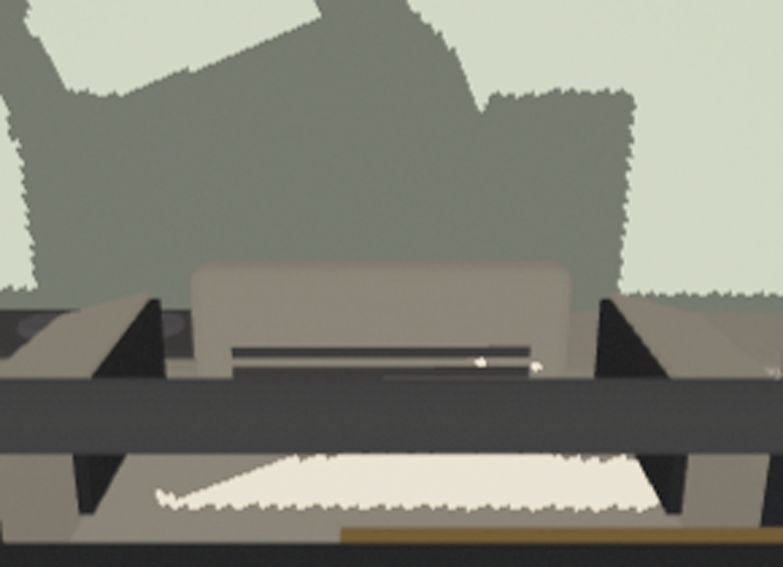

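The close-up shows the finger pads at crop columns 162 and 600, so their mid is 381. The lip spans 192–570, also mid 381, so they are centred. I'll lower gently and watch the force.

```bash
python3 -m crank '[[1,0,0,10,0],[1,0,0,16,0],[1,0,0,19,0],[1,0,0,21,0],[1,0,0,21,0]]'
```

```text
time: 2.53
tool_pos: [0.513, 0.0692, 0.2454]
tool_rot: [-3.141, -0.001, 2.743]
contact_force: [-0.6, 0.1, 0.1]
opening: 0.0918
grip_force: 0.0
```

```bash
python3 -m crank '[[1,0,0,8,0],[1,0,0,15,0],[1,0,0,19,0],[1,0,0,19,0],[0.5,0,0,19,0],[0.5,0,0,19,0],[0,0,0,19,0],[-1,0,0,19,0],[-1,0,0,19,0]]' 25
```

```text
time: 3.28
tool_pos: [0.5129, 0.0698, 0.2265]
tool_rot: [3.141, -0.001, 2.743]
contact_force: [-0.2, 5.2, -3.6]
opening: 0.0902
grip_force: 25.0
```

```bash
python3 -m crank '[[-1,-0.1,0,-7,0],[-1,-0.4,0,-14.5,0],[-1,-1.5,0,-29,0],[-1,-3.3,0,-43.3,0],[-1,-5.8,0,-57.6,0],[-1,-9,0,-71.7,0],[-1,-13,0,-85.7,0],[-1,-17.6,0,-99.4,0],[-1,-21,0,-108,0],[-1,-22.9,0,-112.9,0],[-1,-22.9,0,-112.9,0]]' 30
python3 - <<'E'
from h import *
p,d=vision.read_camera("scene");cv2.imwrite("pics/s1.png",p[:,:,::-1])
E
```

```text
time: 4.2
tool_pos: [0.5347, 0.0605, 0.3404]
tool_rot: [3.14, 0.002, 2.743]
contact_force: [3.7, 5.3, -4.2]
opening: 0.0895
grip_force: 30.0
```

View pics/s1.png

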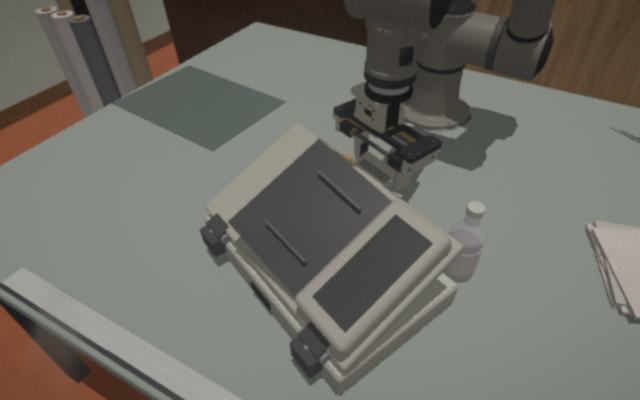

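```bash
python3 -m crank '[[-1,-6,0,-13.2,0],[-1,-12.6,0,-26.1,0],[-1,-19.9,0,-38.7,0],[-1,-27.8,0,-50.8,0],[-1,-36.2,0,-62.6,0],[-1,-45.3,0,-73.9,0],[-1,-54.9,0,-84.8,0],[-1,-65.1,0,-95.1,0],[-1,-75.7,0,-105,0],[-1,-86.8,0,-114.3,0],[-1,-98.4,0,-123,0],[-1,-98.4,0,-123,0]]'
python3 -c "
from h import *
s=telemetry.observe();print(np.round(s['qpos'],3))"
```

```text
time: 5.25
tool_pos: [0.6264, 0.0221, 0.4633]
tool_rot: [3.139, 0.002, 2.743]
contact_force: [1.7, 4.6, 0.6]
opening: 0.0896
grip_force: 30.0
[-0.087  0.504  1.11   0.002  1.525 -1.26 ]
```

```bash
python3 -m crank '[[-1,-6,0,-4.1,0],[-1,-12,0,-8.1,0],[-1,-18,0,-12,0],[-1,-24.4,0,-15.7,0],[-1,-31,0,-19.2,0],[-1,-37.2,0,-22.5,0],[-1,-42,0,-25,0],[-1,-46,0,-26.9,0],[-1,-46,0,-26.9,0],[-1,-46,0,-26.9,0]]'
```

```text
time: 6.08
tool_pos: [0.6677, 0.0049, 0.4888]
tool_rot: [3.14, -0.001, 2.744]
contact_force: [3.4, 5.2, -0.6]
opening: 0.0898
grip_force: 30.0
```

```bash
python3 -m crank '[[-1,0,0.5,0,0],[-1,0,0.5,0,0],[-1,0,0.5,0,0]]'; python3 -m crank '[[0.99,0,0,0,0],[1,0,0,0,0],[1,0,0,0,0],[1,0,0,0,0]]'
```

```text
time: 6.33
tool_pos: [0.6677, 0.005, 0.4888]
tool_rot: [3.14, -0.001, 2.743]
contact_force: [4.0, 4.3, -1.8]
opening: 0.0895
grip_force: 30.0
time: 6.67
tool_pos: [0.6674, 0.0044, 0.4898]
tool_rot: [-3.141, 0.001, 2.742]
contact_force: [3.3, 1.6, 0.8]
opening: 0.0919
grip_force: 1.3
```

```bash
python3 -m crank '[[1,0,0.4,0,0],[1,0,0.8,0,0],[1,0,0.8,0,0]]'
```

```text
time: 6.92
tool_pos: [0.6676, 0.0051, 0.4895]
tool_rot: [-3.141, -0.001, 2.742]
contact_force: [-0.1, 0.2, 0.9]
opening: 0.0916
grip_force: 0.0
```

Free of contact. Now straight up off the lip, then look.

```bash
python3 -m crank '[[1,0,0,-6,0],[1,0,0,-14,0],[1,0,0,-26,0],[1,0,0,-40,0],[1,0,0,-55,0],[1,0,0,-60,0],[1,0,0,-60,0],[1,0,0,-60,0],[1,0,0,-60,0]]'
python3 - <<'E'
from h import *
s=telemetry.observe();print(np.round(s["qpos"],3))
p,d=vision.read_camera("scene");cv2.imwrite("pics/s2.png",p[:,:,::-1]);np.savez("pics/s2.npz",p=p,d=d)
p,d=vision.read_camera("wrist");cv2.imwrite("pics/w3.png",p[:,:,::-1]);np.savez("pics/w3.npz",p=p,d=d)
E
```

```text
time: 7.67
tool_pos: [0.6679, 0.0054, 0.5486]
tool_rot: [-3.141, -0.002, 2.743]
contact_force: [-0.0, -0.6, -0.3]
opening: 0.0921
grip_force: 0.0
[-0.107  0.596  0.73   0.     1.817 -1.279]
```

View pics/s2.png

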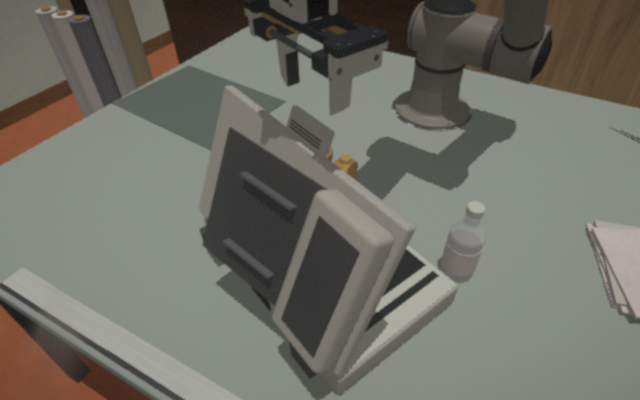

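View pics/w3.png

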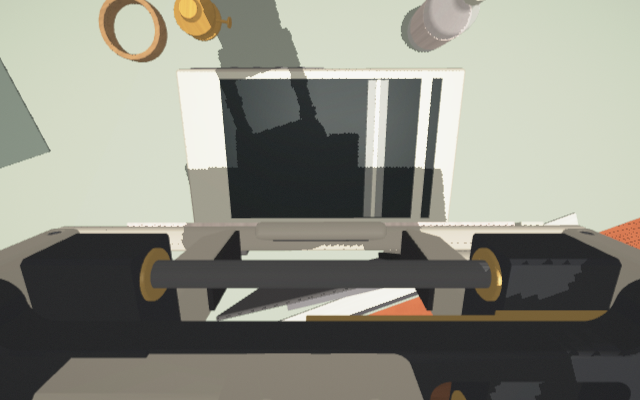

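The scene view shows the lid standing alone with the gripper clear of it. The wrist view shows the lip at columns 255–386, centred between the fingers. I'll let it stand for a second, then measure the lip edge.

```bash
python3 -m crank '[[1,0,0,0,0],[1,0,0,0,0],[1,0,0,0,0],[1,0,0,0,0],[1,0,0,0,0],[1,0,0,0,0],[1,0,0,0,0],[1,0,0,0,0],[1,0,0,0,0],[1,0,0,0,0],[1,0,0,0,0],[1,0,0,0,0]]'
python3 - <<'E'
from h import *
s=telemetry.observe();c=vision.get_calibration("wrist");p,d=vision.read_camera("wrist")
np.savez("pics/w4.npz",p=p,d=d)
P=cloud(d,c);T=Ro.from_euler("xyz",s["tool_rot"]).inv().apply(P.reshape(-1,3)-s["tool_pos"]).reshape(P.shape)*1000
m=np.zeros(d.shape,bool);m[215:246,250:392]=1;m&=(P[...,2]>.30)&(P[...,2]<.36)
print(m.sum(),"z",np.percentile(P[m][:,2],[2,50,98]).round(4),"tool x",np.percentile(T[m][:,0],[2,50,98]).round(1),"y",np.percentile(T[m][:,1],[.5,99.5]).round(1))
t=m&(P[...,2]>.335);print("top rows x",np.percentile(T[t][:,0],[5,50,95]).round(1),"y",T[t][:,1].min().round(1),T[t][:,1].max().round(1))
u=np.where(m[225:236].sum(0)>5)[0];print("cols",u.min(),u.max())
E
```

```text
time: 8.77
tool_pos: [0.6678, 0.0054, 0.5495]
tool_rot: [3.142, 0.0, 2.743]
contact_force: [0.4, -0.5, -0.3]
opening: 0.0919
grip_force: 0.0
3452 z [0.3049 0.3394 0.3426] tool x [-27.8  -5.6   1.6] y [-56.6  55.9]
top rows x [-8.6 -2.8  1.4] y -45.4 44.0
cols 250 391
```

```bash
python3 -m crank '[[1,-2,0,10,0],[1,-4,0,22,0],[1,-4,0,32,0],[1,-4,0,38,0],[1,-4,0,38,0]]'; python3 -m crank '[[1,0,0,8,0],[1,0,0,15,0],[1,0,0,20,0],[1,0,0,20,0]]'
```

```text
time: 9.23
tool_pos: [0.6716, 0.0038, 0.5092]
tool_rot: [-3.141, -0.003, 2.743]
contact_force: [-0.1, -0.6, -0.6]
opening: 0.0917
grip_force: 0.0
time: 9.57
tool_pos: [0.6715, 0.0039, 0.4901]
tool_rot: [-3.141, -0.002, 2.743]
contact_force: [0.0, -0.1, -0.2]
opening: 0.0915
grip_force: 0.0
```

```bash
python3 -m crank '[[0.5,0,0,0,0],[-1,0,0,0,0],[-1,0,0,0,0],[-1,0,0,0,0]]' 35;  python3 -m crank '[[-1,4,0,1.8,0],[-1,13,0,6.3,0],[-1,25.8,0,13.1,0],[-1,38.2,0,20.7,0],[-1,50.2,0,28.8,0],[-1,61.8,0,37.5,0],[-1,72.9,0,46.8,0],[-1,79,0,52.3,0],[-1,83.5,0,56.7,0],[-1,87.5,0,60.6,0],[-1,89.7,0,62.8,0],[-1,89.7,0,62.8,0]]'
python3 - <<'E'
from h import *
s=telemetry.observe();print(np.round(s["tool_pos"],4),np.array(s["contact_force"]).round(1))
for n in("scene","wrist"):
    p,d=vision.read_camera(n);cv2.imwrite(f"pics/{n}5.png",p[:,:,::-1]);np.savez(f"pics/{n}5.npz",p=p,d=d)
E
```

```text
time: 9.9
tool_pos: [0.6715, 0.0037, 0.491]
tool_rot: [-3.141, -0.001, 2.743]
contact_force: [-0.1, -1.1, -5.1]
opening: 0.0901
grip_force: 35.0
time: 10.9
tool_pos: [0.588, 0.0388, 0.4292]
tool_rot: [-3.141, -0.001, 2.743]
contact_force: [-6.2, -3.4, 5.2]
opening: 0.0898
grip_force: 35.0
[0.588  0.0388 0.4292] [-6.2 -3.4  5.2]
```

View pics/scene5.png

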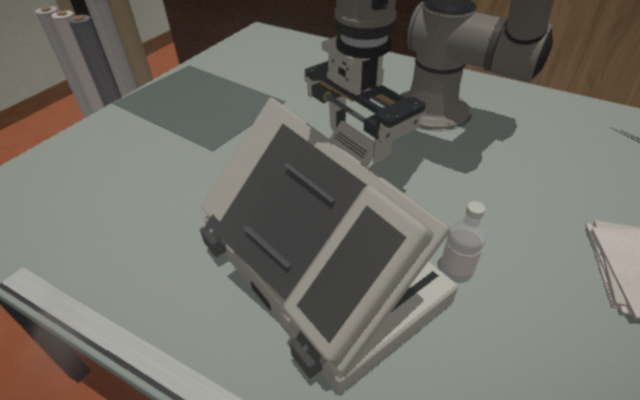

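Run:
```python
from h import *
c=vision.get_calibration("scene")
def nrm(f,poly):
    d=np.load(f)["d"];P=cloud(d,c);m=np.zeros(d.shape,np.uint8);cv2.fillPoly(m,[np.array(poly)],1)
    q=P[(m>0)&(d>0)];o=q-np.median(q,0)
    for _ in range(3):
        v=np.linalg.svd(o-o.mean(0),full_matrices=False)[2][2];r=(o-o.mean(0))@v;o=o[abs(r)<.004]
    v*=np.sign(v[2]);print(len(o),v.round(3));return v
E=[nrm("pics/scene0.npz",[(340,298),(420,245),(443,268),(360,315)]),
 nrm("pics/s2.npz",[(325,230),(350,255),(318,345),(295,320)]),
 nrm("pics/scene5.npz",[(370,215),(398,240),(335,330),(308,300)])]
for v in E[1:]: print("tilt",np.arccos(v@E[0]))
```

```text
2796 [-0.003 -0.001  1.   ]
3041 [ 0.842 -0.353  0.408]
4226 [ 0.645 -0.271  0.715]
tilt 1.1528836827743942
tilt 0.7773667461151356
```

The measured tilts are 1.153 at the stop and 0.777 now, 4.2° below balance. I'll check that it is still and hand in.

```bash
python3 -m crank '[[-1,0,0,0,0],[-1,0,0,0,0],[-1,0,0,0,0],[-1,0,0,0,0],[-1,0,0,0,0],[-1,0,0,0,0]]' 35; python3 -c "
from cell import ticket,telemetry
print(telemetry.observe()['qvel']);print(ticket.hand_in())"
```

```text
time: 11.5
tool_pos: [0.5883, 0.0386, 0.4297]
tool_rot: [-3.141, -0.0, 2.743]
contact_force: [-6.4, -2.3, 5.4]
opening: 0.0898
grip_force: 35.0
[ 8.69354952e-04 -2.96416303e-04  8.02787746e-05  1.86977630e-03
  2.41409201e-03  2.36580021e-03]
the job is handed in; nothing more can be done
None
```

The lid stood at its stop (tilt 1.15) on its springs alone with the gripper off it, and is now held still at about 0.777 rad, 4° below balance; the job was handed in at 11.5 s, and I saw nothing on the bench disturbed.

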